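# Hold the marking gauge on its red line

### The job

Get the pale maple neck blank ready for marking: lay it gently along the narrow cork-topped rest of the green marking gauge, centred on the rest and with its end close up to the end stop, and let go of it. Then push the red lock button fully in to free the gauge's telescoping arm, draw the arm out by its black tab until the red line on its scale is level with the mouth of the sleeve, and finish still holding it there, since its spring pulls it back in. Leave the other things on the bench where they are.

Things in the scene. Friction and masses are not known exactly. Their poses are not given: they have to be found in the camera images.
- maple_blank: The pale maple neck blank, a plain bar 220 x 36 x 22 mm with green-painted ends, about 0.13 kg, lying flat on the bench at the start. Origin: centre of its underside; x along its length, y across its 36 mm width, z up. Either end may go to the end stop.
- gauge_base: The green marking gauge, screwed down; base plate 150 (x) by 450 (y) by 14 mm. Origin on the bench; z up, y along the gauge, the way the arm draws out, x towards the rest. The telescoping arm's square aluminium sleeve runs along y at x = -45 mm: 30 mm wide, from y = -200 to its mouth at y = -30 mm, its top 66 mm above the bench.
- rest_mid (a point): On the rest, a rail 18 mm wide with a cork top 50 mm above the bench, along gauge y at x = +45 mm from y = 30 to 215 mm. This point (gauge x +45, y +122, z 50 mm) is where the middle of the blank's underside lies when the blank is centred and its end touches the end stop. Axes as the gauge's.
- lock_top (a point): Centre of the top face of the red lock button (22 mm in diameter) on the sleeve, 84 mm above the bench while locked; it is pressed straight down (gauge frame x -45, y -118 mm) through the black boss around it, whose top is at 72 mm.
- lock_button (a joint): Travel of the red lock button: 0 = standing out, arm locked; 0.008 m = fully in, arm free. It moves against about 3 N of friction, needs no turning, and stays in when let go.
- gauge_draw (a joint): How far the telescoping arm is drawn out, in m: 0 = fully in (home, where it is locked at the start), 0.142 = its outer stop. 0.120 when the red line is level with the sleeve's mouth. A spring pulls it back in with about 4 N at home to 5 N at 0.14; with the lock out it cannot be drawn.
- gauge_arm: The sliding part of the telescoping arm, one rigid piece: graduated steel bar, grey head 32 (x) by 30 mm (y) with its top 84 mm above the bench, black tab on the head, and straightedge. Origin at bench level, straight below the tab's centre; axes as the gauge's. At home it is at gauge x -45, y -13 mm; it moves along gauge +y.
- mouth (a point): Centre of the sleeve's mouth, top edge, with a black ring around it (gauge frame x -45, y -30, z 66 mm). The scale is read here.
- red_line (a point): The red line, 3 mm wide, across the steel bar of the arm at 120 mm on its scale (black ticks every 10 mm); hidden inside the sleeve at home, and in the plane of the mouth when the arm is drawn out 120 mm. The bar's top is 54 mm above the bench.
- walnut_blank: Bystander: dark walnut blank of the same size, white ends; swaps places with the maple one.
- pliers: Bystander: red-handled pliers lying flat, about 165 mm long.
- sanding_block: Bystander: cork sanding block, 110 x 64 x 31 mm.
- glue_bottle: Bystander: white glue bottle with an orange cap, 60 mm wide and 170 mm tall.
- try_square: Bystander: small try square lying flat, wooden stock 110 mm, steel blade about 150 mm.
- block_plane: Bystander: small block plane, 155 x 46 mm, brass cap.
- end_stop (a point): Middle of the face of the green end stop, which looks to gauge +y at y = +12 mm (x +45 mm); the block is 40 mm wide and its top is 66 mm above the bench.
- edge_mid (a point): On the steel straightedge, 12 mm wide, that goes from the arm's head across the rest towards gauge +x and moves with the arm: its underside, 78 mm above the bench, where it crosses the rest (6 mm over a blank lying there). At home its front edge is at gauge y -5 mm, behind the end stop's face.
- grip_tab (a point): Centre of the ribbed black tab on the arm's head, 105 mm above the bench. The tab is 28 mm (gauge x) by 14 mm (gauge y, the drawing direction) and stands from 84 to 126 mm above the bench.
Mind the look-alikes: they are no part of the job. Leave any orange look-alike of the maple_blank alone.

How it is judged:
By the outcome, as a careful person would: the job done as asked, in the order asked, and still so for the second after the job is handed in, while the arm keeps its last pose, push and grip.
It also fails if it takes over 64 s, if anything falls off the work surface, if the arm or the gripper's body presses on something with over 40 N, if the wrist force passes 120 N, or if a joint passes its speed limit or range.

### The arm

A 6-joint arm with a two-finger parallel gripper is mounted at the origin on the work surface. World frame = base frame: x ahead of the robot, y to its left, z up, the work surface at z = 0. Lengths are in m, angles in degrees, forces in N, time in s.
With the tool pointing down it reaches from about 0.35 to 0.875 m from the base axis. Payload 4.2 kg.
Tool frame: the origin (TCP) lies on the centre line of the jaws, within the pads' length; the fingertips stand 25 mm ahead of it and the grasp point (between the pads) lies 6 mm ahead of it; z points along the fingers, y is the line along which they close (so a half turn about z gives the same grasp; the last joint's range is limited). The gripper opens to 87 mm and grips with 3 to 60 N. Pads are 19 mm wide; open, the fingers measure 117 mm over their backs; the gripper's body (75 mm by 190 mm) begins 51 mm behind the grasp point.
Start: joints at [78.873, 22.042, 0.453, 0, -68.411, -14.817], TCP at [0.273, 0.562, 0.248] pointing down, gripper open.
Joint ranges: [-179.83, 179.83], [-69.29, 118.12], [-61.27, 80.66], [-181.25, 117.63], [-171.15, -9.14], [-177.46, 177.46]. Speed limits (degrees/s): [159.86, 159.86, 180, 180, 180, 180].

### API

Orientations are given as a 3x3 rotation matrix whose columns are the frame's x, y, z axes.
In Python, from station import r gives the robot as it stands.
- The arm moves only by the tool move_arm, never from a script. Its argument "series" is a list of rows, each an object with "grip": the opening, from 0 (shut) to 1 (fully open); "xyz": the shift along the tool's x, y, z in mm, a list of three; "angular": the turn, a rotation vector about the tool's x, y, z in rad, a list of three. A call has 1 to 10 rows; each row is the pose to reach, as a shift and turn from the pose commanded when the call began, along the tool's axes at that moment; what a row does not reach only later rows make up. A row lasts 1/10 s, in which the tool goes at most 50 mm and 8.59 degrees, less where a joint would pass 70% of its speed; a pose out of reach is approached as far as the arm can. A call with a gripper value outside its range is refused whole. The fingers move at their own pace and stop on an object; the grip force is fixed at half the most. Time passes only in rows, so rows that repeat a pose let the fingers close. It gives the time, the measured TCP pose, the force, the opening and the grip force at its end, in the units of the state.
- r.sense(): the state, without advancing time (a new reading comes with each control period).
- r.capture(name): name is "scene" or "top" or "wrist"; returns a dict with "img" (480x640x3 uint8, red, green, blue), "camera_matrix" (3x3 intrinsics, pixels), "rvec" (rotation vector, rad) and "tvec" (3), from world to camera coordinates, as OpenCV has them; the wrist camera has in their place "hand_eye" (4x4, takes a point from camera to tool coordinates, whose origin is the TCP and whose axes are the flange's). Camera axes: x right, y down, z forward; pixel columns grow to the right and rows downward; lengths in m; the calibration is good to about 2 mm. A picture is of the moment at which its call begins: read the wrist's pose just before it. There is no depth.
- r.finish_job(): hands the job in; it is judged then, once.
The state is a dict: "time_s": time; "joints": joint angles; "joint_velocities": joint speeds; "effort": joint torques, N m; "tcp_pos": TCP position; "ee_rot": TCP orientation; "wrist_force": force on the tool from outside, world axes, zero at the start; "moment": the same for the moment, N m; "gripper_width": opening from 0.0 (shut) to 1.0 (fully open); "gripper_force": force on a finger pad.
Only numpy, scipy, OpenCV 4.12 (cv2) and the standard library are available. Lean on these libraries where they do the work, as an engineer would, in place of code of your own. Each camera call takes 0.05 s, during which the arm holds its last target. There are 200 camera calls.

## Working session

There is one attempt and no reset: what is moved stays moved. The work goes in short steps, Python scripts to look and compute and a tool call to move; the robot and the scene stay as the last step left them, time stands still between calls to the robot, and variables do not carry over. Pictures are saved under pics/ and viewed, at most 10 in all, crops included, and the job is handed in when it is done.

Besides the shell and the picture viewer there is one more tool, called after ">>>" by a JSON object that holds its "name" and its "arguments", one argument or row to a line. move_arm: Moves the arm, as the interface text tells. Its arguments: {"type":"object","properties":{"series":{"type":"array"}},"required":["series"]}

```bash
mkdir -p pics; cat > h.py <<'E'
import numpy as np, cv2
from station import r
def cap(n):
    s=r.sense(); c=r.capture(n); K=np.array(c["camera_matrix"],float)
    if n=="wrist":
        T=np.eye(4); T[:3,:3]=s["ee_rot"]; T[:3,3]=s["tcp_pos"]; T=T@np.array(c["hand_eye"])
        R=T[:3,:3]; o=T[:3,3]
    else:
        R=cv2.Rodrigues(np.array(c["rvec"],float))[0].T; o=-R@np.array(c["tvec"],float).ravel()
    return c["img"],K,R,o
def ray(K,R,o,uv): 
    d=R@np.linalg.inv(K)@np.array([uv[0],uv[1],1.0]); return d/np.linalg.norm(d)
def plane(K,R,o,uv,z):
    d=ray(K,R,o,uv); return o+d*(z-o[2])/d[2]
def tri(a,ua,b,ub):
    da,db=ray(*a,ua),ray(*b,ub); A=np.c_[da,-db]; t=np.linalg.lstsq(A,b[2]-a[2],rcond=None)[0]
    p,q=a[2]+t[0]*da,b[2]+t[1]*db; return (p+q)/2,np.linalg.norm(p-q)
def proj(K,R,o,p): 
    q=K@(R.T@(np.array(p)-o)); return q[:2]/q[2]
def save(n,img): cv2.imwrite("pics/"+n+".png",img[...,::-1])
E
python3 - <<'E'
from h import *
for n in("scene","top","wrist"):
    i,K,R,o=cap(n); save(n,i); print(n,o.round(3),R[:,2].round(2),K[0,0]); np.savez(n,i=i,K=K,R=R,o=o)
a=cv2.imread("pics/scene.png");b=cv2.imread("pics/top.png")
s=r.sense(); print(s["ee_rot"],s["tcp_pos"],s["gripper_width"],s["wrist_force"],s["time_s"])
E
```

```text
scene [ 1.176 -0.534  0.989] [-0.57  0.41 -0.71] 480.4618179077312
top [ 0.288 -0.005  1.104] [ 0.17 -0.02 -0.98] 517.6165727696797
wrist [0.346 0.526 0.382] [-0.26  0.12 -0.96] 349.2655497681745
[[ 8.99176765e-01 -4.37585202e-01 -5.79911278e-04]
 [-4.37585565e-01 -8.99175513e-01 -1.50644601e-03]
 [ 1.37756461e-04  1.60832205e-03 -9.99998697e-01]] [0.27324431 0.56166637 0.24674973] 1.002845100697441 [ 0.56503766  0.33634672 -0.11594977] 0.15
```

View pics/scene.png

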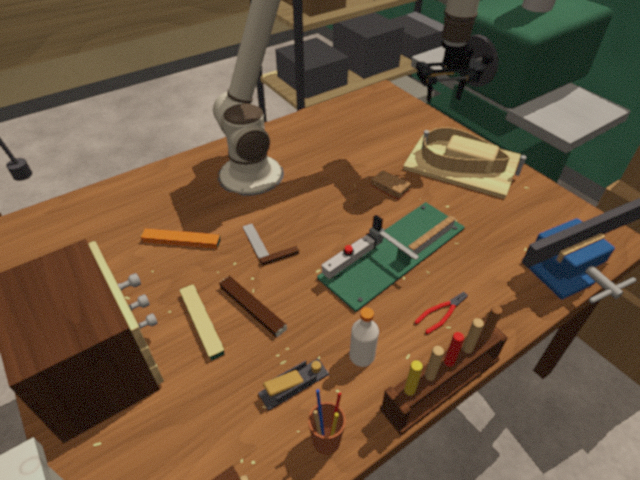

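View pics/top.png

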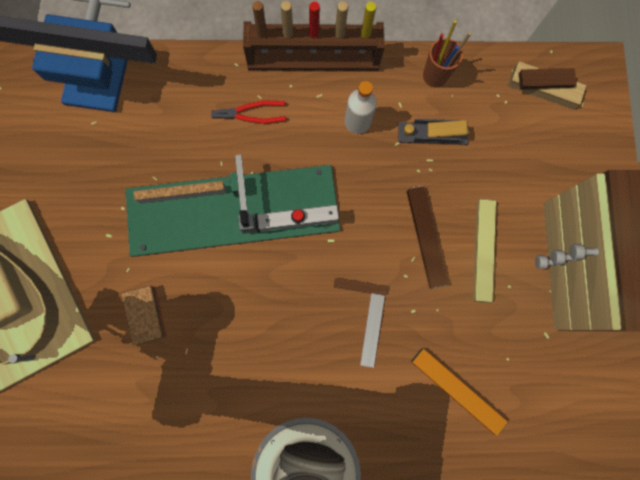

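The scene and top views show the following, with pixels as (top) / (scene):
- **Maple blank:** pale, with green ends, at (486,250) / (201,320).
- **Look-alikes for the maple:** the orange bar at (460,390) / (180,238), the walnut blank at (425,237) / (252,305), and pale offcuts under a dark one at (548,85). By the description I choose the pale bar at (486,250).
- **Gauge:** green base, centre about (234,210). Red button at (298,216) / (348,250), tab near (245,217) / (377,223), cork rail at (180,190).

Next I measure these and check the choice in a crop.

```bash
cat > m.py <<'E'
from h import *
def L(n): d=np.load(n+".npz"); return d["i"],(d["K"],d["R"],d["o"])
def blob(img,lo,hi,box):
    h=cv2.cvtColor(img,cv2.COLOR_RGB2HSV); m=cv2.inRange(h,np.array(lo),np.array(hi)); k=np.zeros_like(m)
    x0,y0,x1,y1=box; k[y0:y1,x0:x1]=m[y0:y1,x0:x1]
    c=max(cv2.findContours(k,cv2.RETR_EXTERNAL,cv2.CHAIN_APPROX_NONE)[0],key=cv2.contourArea); return c
E
python3 - <<'E'
from m import *
S,a=L("scene"); T,b=L("top")
def both(lo,hi,bs,bt,nm):
    cs,ct=blob(S,lo,hi,bs),blob(T,lo,hi,bt)
    rs,rt=cv2.minAreaRect(cs),cv2.minAreaRect(ct)
    M=[cv2.moments(c) for c in(cs,ct)]; us,ut=[(m["m10"]/m["m00"],m["m01"]/m["m00"]) for m in M]
    print(nm,M[0]["m00"],M[1]["m00"],np.round(us,1),np.round(ut,1),[np.round(x,4) for x in tri(a,us,b,ut)]); return cs,ct
cs,ct=both((20,50,120),(36,200,255),(170,275,240,365),(465,185,510,310),"maple")
for n,c,cam in(("s",cs,a),("t",ct,b)):
    q=np.array([plane(*cam,p,0.022)[:2] for p in c[:,0]]); rr=cv2.minAreaRect((q*1000).astype(np.float32)); print(n,rr)
cs,ct=both((0,170,100),(8,255,255),(335,240,360,262),(285,205,310,228),"button")
print([np.round(plane(*b,cv2.minEnclosingCircle(ct)[0],z),4) for z in(.084,)])
cs,ct=both((60,60,20),(90,255,255),(300,190,480,320),(110,150,360,270),"base")
for n,c,cam in(("s",cs,a),("t",ct,b)):
    q=np.array([plane(*cam,p,0.014)[:2] for p in cv2.convexHull(c)[:,0]]); rr=cv2.minAreaRect((q*1000).astype(np.float32)); print(n,rr,cv2.boxPoints(rr).round(0).tolist())
cs,ct=both((8,60,100),(20,200,255),(405,210,460,255),(130,175,230,205),"cork")
for n,c,cam in(("s",cs,a),("t",ct,b)):
    q=np.array([plane(*cam,p,0.05)[:2] for p in c[:,0]]); print(n,cv2.minAreaRect((q*1000).astype(np.float32)))
im=np.hstack([cv2.resize(T[150:330,380:540],(560,600*180//180))[:, :],])
save("crop",cv2.resize(np.hstack([T[175:315,400:540],T[140:280,110:250],T[140:280,230:370]]),(798,266),interpolation=cv2.INTER_CUBIC))
E
```

```text
maple 1136.5 1781.0 [201.3 320.6] [484.8 250.5] [array([ 0.4521, -0.3845,  0.014 ]), np.float64(0.0044)]
s ((450.33856201171875, -382.8931579589844), (38.578670501708984, 223.2296142578125), 84.05799102783203)
t ((452.4295654296875, -383.90106201171875), (40.960079193115234, 221.97232055664062), 84.30017852783203)
button 34.0 76.5 [347.7 248.2] [297.6 214.9] [array([0.5146, 0.0136, 0.0843]), np.float64(0.0002)]
[array([0.5143, 0.0135, 0.084 ])]
base 3354.5 8030.0 [376.6 271.1] [193. 217.] [array([ 0.5207,  0.2046, -0.0982]), np.float64(0.1274)]
s ((546.8289184570312, 156.66168212890625), (146.06790161132812, 448.47052001953125), 6.327693462371826) [[450.0, 371.0], [499.0, -74.0], [644.0, -58.0], [595.0, 388.0]]
t ((546.2376098632812, 155.86007690429688), (154.26487731933594, 445.6526794433594), 6.881821155548096) [[443.0, 368.0], [496.0, -75.0], [650.0, -56.0], [596.0, 386.0]]
cork 430.0 672.5 [437.  227.9] [178.3 190.3] [array([0.5768, 0.2669, 0.0641]), np.float64(0.0169)]
s ((576.03759765625, 285.2982482910156), (69.07807922363281, 222.23936462402344), 18.30161476135254)
t ((575.3770141601562, 262.3275146484375), (19.999799728393555, 185.13600158691406), 6.308501720428467)
```

View pics/crop.png

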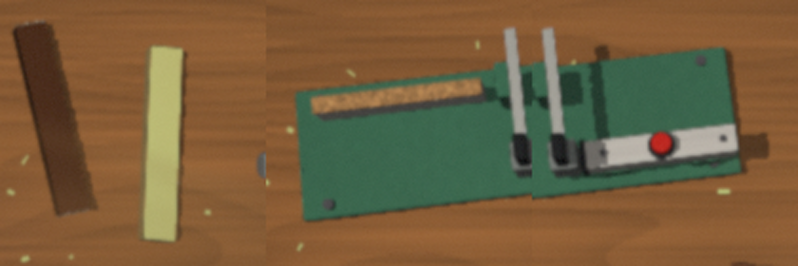

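The crop confirms the plain pale bar, with the dark walnut to its left. It also shows the gauge's cork rail, straightedge, tab and red button clearly. The button and the rail centre agree on gauge origin (0.545, 0.136) and yaw 6.65°: they are 256.8 mm apart against 256.1 expected, and the button is at z = 0.084. I move over the gauge for a wrist view on the way.

>>> {"name": "move_arm", "arguments": {
  "series": [
    {"grip":1,"xyz":[355,295,0],"angular":[0,0,-0.353]},
    {"grip":1,"xyz":[355,295,0],"angular":[0,0,-0.353]},
    {"grip":1,"xyz":[355,295,0],"angular":[0,0,-0.353]},
    {"grip":1,"xyz":[355,295,0],"angular":[0,0,-0.353]},
    {"grip":1,"xyz":[355,295,0],"angular":[0,0,-0.353]},
    {"grip":1,"xyz":[355,295,0],"angular":[0,0,-0.353]},
    {"grip":1,"xyz":[355,295,0],"angular":[0,0,-0.353]},
    {"grip":1,"xyz":[355,295,0],"angular":[0,0,-0.353]},
    {"grip":1,"xyz":[355,295,0],"angular":[0,0,-0.353]},
    {"grip":1,"xyz":[355,295,0],"angular":[0,0,-0.353]}
  ]
}}

```text
time_s: 1.15
tcp_pos: [0.4642, 0.1377, 0.2474]
ee_rot: [[0.995, -0.105, -0.001], [-0.105, -0.995, -0.001], [-0.001, 0.001, -1.0]]
wrist_force: [0.1, 0.9, -0.2]
gripper_width: 1.001
gripper_force: 0.0
```

```bash
cat >> h.py <<'E'
from scipy.spatial.transform import Rotation as Rn
def to(xyz,yaw):
    "shift (mm) and rotvec from the present pose to TCP xyz, pointing down, tool x at yaw deg"
    s=r.sense(); R=np.array(s["ee_rot"]); c,n=np.cos(np.radians(yaw)),np.sin(np.radians(yaw))
    G=np.array([[c,n,0],[n,-c,0],[0,0,-1]])
    print("t",round(s["time_s"],2),"tcp",np.round(s["tcp_pos"],4),"w",round(s["gripper_width"],3),"F",np.round(s["wrist_force"],1),"q6",round(s["joints"][5],1),
     "-> xyz",(R.T@(np.array(xyz)-s["tcp_pos"])*1000).round(1),"ang",Rn.from_matrix(R.T@G).as_rotvec().round(4))
Y=6.65
def g(x,y,O=(545.2,135.7),yaw=Y):
    c,n=np.cos(np.radians(yaw)),np.sin(np.radians(yaw)); return np.array([O[0]+c*x-n*y,O[1]+n*x+c*y])/1000
E
python3 - <<'E'
from h import *
i,K,R,o=cap("wrist"); save("w1",i); np.savez("w1",i=i,K=K,R=R,o=o)
for p in((-45,-118,84),(45,122,50),(-45,-13,105)): print(p,proj(K,R,o,[*g(*p[:2]),p[2]/1000]).round(0))
to([.4525,-.3845,.10],-5.7)
E
```

```text
(-45, -118, 84) [462. 148.]
(45, 122, 50) [169. 106.]
(-45, -13, 105) [340. 180.]
t 1.2 tcp [0.4643 0.1382 0.2473] w 0.999 F [ 1.  -0.8 -0.4] q6 48.2 -> xyz [ 43.  520.9 147.7] ang [ 0.0008  0.0006 -0.0051]
```

View pics/w1.png

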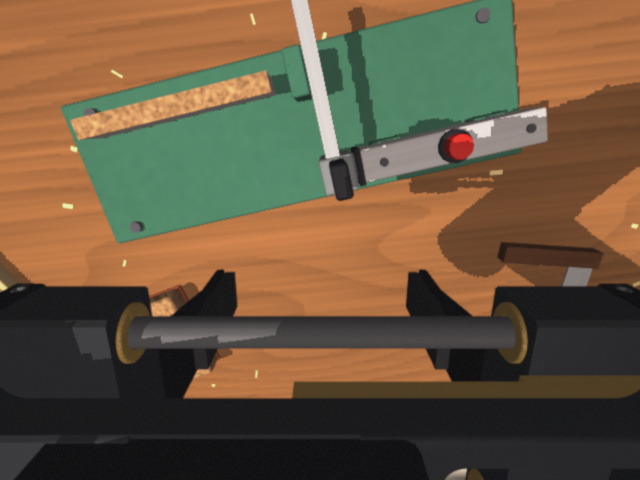

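The wrist view shows the cork rail from (72,128) to (270,83), the button at (458,146), the tab at (342,180) and the straightedge at (318,80), all close to the predicted pixels. I triangulate the cork's corners and the button against the top view.

```bash
python3 - <<'E'
from m import *
W,w=L("w1"); T,b=L("top")
def corners(img,box):
    c=blob(img,(8,60,90),(22,220,255),box); q=cv2.boxPoints(cv2.minAreaRect(c)); return q[np.argsort(q[:,0])],c
qw,cw=corners(W,(60,60,285,142)); qt,ct=corners(T,(130,175,230,205))
print(qw.round(1).tolist(),qt.round(1).tolist())
for i in((0,1),(2,3)):
    p,e=tri(w,qw[list(i)].mean(0),b,qt[list(i)].mean(0)); print("end",p.round(4),round(e,4))
p,e=tri(w,qw.mean(0),b,qt.mean(0)); print("mid",p.round(4),e, "expect",g(45,122.5))
for z in(.05,):
  q=np.array([plane(*w,p,z)[:2] for p in cw[:,0]])*1000; print(cv2.minAreaRect(q.astype(np.float32)))
c=blob(W,(0,170,100),(8,255,255),(430,120,490,170)); u=cv2.minEnclosingCircle(c)[0]
d=blob(T,(0,170,100),(8,255,255),(285,205,310,228)); v=cv2.minEnclosingCircle(d)[0]
print("btn",u,v,tri(w,u,b,v),g(-45,-118))
W2=W.copy();c=blob(W,(0,0,0),(180,255,45),(325,150,360,205)); print("tab",cv2.boundingRect(c),cv2.minAreaRect(c))
E
```

```text
[[69.9000015258789, 118.69999694824219], [75.5, 141.3000030517578], [266.5, 69.9000015258789], [272.1000061035156, 92.4000015258789]] [[133.39999389648438, 190.5], [134.39999389648438, 199.89999389648438], [222.60000610351562, 180.6999969482422], [223.6999969482422, 190.1999969482422]]
end [0.5648 0.3545 0.05  ] 0.0002
end [0.5872 0.1706 0.0452] 0.0006
mid [0.5771 0.2642 0.0416] 0.0013770976240233914 expect [0.57571126 0.26258701]
((575.6962280273438, 261.5312194824219), (19.291698455810547, 184.97259521484375), 6.743692874908447)
btn (459.5, 145.5) (297.6363525390625, 215.09091186523438) (array([0.5158975 , 0.01337173, 0.07777137]), np.float64(0.0006469189377333302)) [0.51416763 0.01328271]
tab (330, 159, 23, 41) ((341.2829284667969, 178.78399658203125), (39.57041549682617, 16.620223999023438), 76.86598205566406)
```

>>> {"name": "move_arm", "arguments": {
  "series": [
    {"grip":1,"xyz":[43,450,40],"angular":[0,0,-0.005]},
    {"grip":1,"xyz":[43,450,40],"angular":[0,0,-0.005]},
    {"grip":1,"xyz":[43,450,40],"angular":[0,0,-0.005]},
    {"grip":1,"xyz":[43,450,40],"angular":[0,0,-0.005]},
    {"grip":1,"xyz":[43,450,40],"angular":[0,0,-0.005]},
    {"grip":1,"xyz":[43,450,40],"angular":[0,0,-0.005]},
    {"grip":1,"xyz":[43,450,40],"angular":[0,0,-0.005]},
    {"grip":1,"xyz":[43,450,40],"angular":[0,0,-0.005]},
    {"grip":1,"xyz":[43,450,40],"angular":[0,0,-0.005]},
    {"grip":1,"xyz":[43,450,40],"angular":[0,0,-0.005]}
  ]
}}

```text
time_s: 2.2
tcp_pos: [0.4613, -0.314, 0.2061]
ee_rot: [[0.995, -0.1, -0.002], [-0.1, -0.995, 0.0], [-0.002, 0.0, -1.0]]
wrist_force: [-0.5, 0.2, 0.1]
gripper_width: 0.996
gripper_force: 0.0
```

```bash
python3 - <<'E'
from m import *
i,K,R,o=cap("wrist"); save("w2",i); np.savez("w2",i=i,K=K,R=R,o=o); w=(K,R,o)
T,b=L("top")
c=blob(i,(20,50,100),(36,220,255),(0,0,640,300)); x,y,ww,h=cv2.boundingRect(c); print(x,y,ww,h)
for z in(.022,):
  q=np.array([plane(*w,p,z)[:2] for p in c[:,0]])*1000; print(cv2.minAreaRect(q.astype(np.float32)))
ct=blob(T,(20,50,120),(36,200,255),(465,185,510,310)); rt=cv2.minAreaRect(ct)
print(proj(*w,[.4525,-.3845,.022]),proj(*b,[.4525,-.3845,.022]),rt[0])
to([.4525,-.3845,.05],-5.7)
E
```

```text
374 198 41 102
((418.74700927734375, -381.5282897949219), (35.75856018066406, 104.11643981933594), 84.13837432861328)
[395.52228738 216.99251756] [485.14282305 249.32209721] (484.8143615722656, 250.41197204589844)
t 2.25 tcp [ 0.4613 -0.3124  0.2062] w 0.998 F [-0.6 -0.1  0.4] q6 101.8 -> xyz [ -1.4  72.6 156.2] ang [-0.0005  0.0019  0.0011]
```

View pics/w2.png

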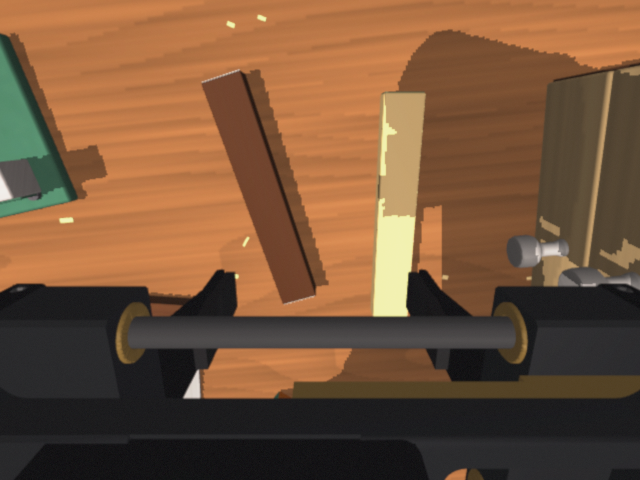

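The wrist view shows the maple bar from (403,93) to under the gripper, with the walnut clear to the left. The cabinet knobs at (510,250) are close on the right, so I check the gripper body's clearance to them.

```bash
python3 - <<'E'
from m import *
S,a=L("scene"); T,b=L("top"); W,w=L("w2")
sc=[(133,281),(142,302),(150,321)]; tp=[(543,262),(560,257),(577,252)]
for s in sc:
  for t in tp:
    p,e=tri(a,s,b,t); print("st",s,t,p.round(3),round(e,3))
for t in tp:
    p,e=tri(w,(520,250),b,t); print("wt",t,p.round(3),round(e,3))
print(plane(*w,(404,94),.022))
E
```

```text
st (133, 281) (543, 262) [ 0.398 -0.465  0.163] 0.047
st (133, 281) (560, 257) [ 0.409 -0.476  0.183] 0.024
st (133, 281) (577, 252) [ 0.419 -0.486  0.202] 0.001
st (142, 302) (543, 262) [ 0.409 -0.477  0.11 ] 0.022
st (142, 302) (560, 257) [ 0.421 -0.488  0.133] 0.002
st (142, 302) (577, 252) [ 0.432 -0.498  0.155] 0.025
st (150, 321) (543, 262) [ 0.42  -0.488  0.06 ] 0.002
st (150, 321) (560, 257) [ 0.432 -0.499  0.086] 0.027
st (150, 321) (577, 252) [ 0.444 -0.509  0.112] 0.05
wt (543, 262) [ 0.42  -0.489  0.053] 0.006
wt (560, 257) [ 0.426 -0.499  0.069] 0.039
wt (577, 252) [ 0.431 -0.505  0.092] 0.071
[ 0.56021927 -0.3958852   0.022     ]
```

Knobs stand at x 0.42, y -0.488, z 0.06 to 0.20, near the gripper body's edge. I therefore grasp 50 mm beyond the bar's centre (+x), at (0.5013, -0.3894), which leaves about 20 mm of clearance.

```bash
python3 -c "
from h import *
to([.5013,-.3894,.029],-5.7)"
```

```text
t 2.25 tcp [ 0.4613 -0.3124  0.2062] w 0.998 F [-0.6 -0.1  0.4] q6 101.8 -> xyz [ 47.7  72.7 177.1] ang [-0.0005  0.0019  0.0011]
```

>>> {"name": "move_arm", "arguments": {
  "series": [
    {"grip":1,"xyz":[47.5,72.5,0],"angular":[0,0,0]},
    {"grip":1,"xyz":[47.5,72.5,0],"angular":[0,0,0]},
    {"grip":1,"xyz":[47.5,72.5,40],"angular":[0,0,0]},
    {"grip":1,"xyz":[47.5,72.5,85],"angular":[0,0,0]},
    {"grip":1,"xyz":[47.5,72.5,125],"angular":[0,0,0]},
    {"grip":1,"xyz":[47.5,72.5,150],"angular":[0,0,0]},
    {"grip":1,"xyz":[47.5,72.5,165],"angular":[0,0,0]},
    {"grip":1,"xyz":[47.5,72.5,170],"angular":[0,0,0]},
    {"grip":1,"xyz":[47.5,72.5,170],"angular":[0,0,0]},
    {"grip":1,"xyz":[47.5,72.5,170],"angular":[0,0,0]}
  ]
}}

```text
time_s: 3.25
tcp_pos: [0.5031, -0.3868, 0.0388]
ee_rot: [[0.996, -0.093, 0.002], [-0.093, -0.996, -0.001], [0.002, 0.001, -1.0]]
wrist_force: [0.0, -0.3, 1.1]
gripper_width: 1.0
gripper_force: 0.0
```

```bash
python3 - <<'E'
from h import *
i,K,R,o=cap("wrist"); save("w3",cv2.resize(i[150:480],(640,330)))
to([.5013,-.3894,.029],-5.7)
E
```

```text
t 3.3 tcp [ 0.5031 -0.3871  0.039 ] w 0.999 F [-0.4 -0.  -0.4] q6 107.6 -> xyz [-1.6  2.5 10. ] ang [ 0.001  -0.0025  0.0057]
```

View pics/w3.png

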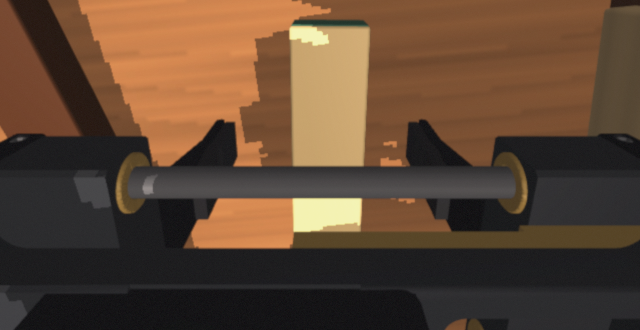

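The bar sits between the fingers: its edges are at 292 and 368 px and the fingers at 235 and 407 px. The dark-green end is at the top, row 22. I go down the last 10 mm, centre on the bar, close and lift.

>>> {"name": "move_arm", "arguments": {
  "series": [
    {"grip":1,"xyz":[-1.5,2,5],"angular":[0,0,0.005]},
    {"grip":1,"xyz":[-1.5,2,10],"angular":[0,0,0.005]},
    {"grip":1,"xyz":[-1.5,2,10],"angular":[0,0,0.005]},
    {"grip":0.3,"xyz":[-1.5,2,10],"angular":[0,0,0.005]},
    {"grip":0.3,"xyz":[-1.5,2,10],"angular":[0,0,0.005]},
    {"grip":0.3,"xyz":[-1.5,2,10],"angular":[0,0,0.005]},
    {"grip":0.3,"xyz":[-1.5,2,10],"angular":[0,0,0.005]},
    {"grip":0.3,"xyz":[-1.5,2,10],"angular":[0,0,0.005]},
    {"grip":0.3,"xyz":[-1.5,2,10],"angular":[0,0,0.005]},
    {"grip":0.3,"xyz":[-1.5,2,10],"angular":[0,0,0.005]}
  ]
}}

```text
time_s: 4.3
tcp_pos: [0.5003, -0.3891, 0.0276]
ee_rot: [[0.995, -0.1, 0.0], [-0.1, -0.995, -0.0], [0.0, 0.0, -1.0]]
wrist_force: [0.4, -0.1, 0.3]
gripper_width: 0.451
gripper_force: 0.0
```

>>> {"name": "move_arm", "arguments": {
  "series": [
    {"grip":0.1,"xyz":[0,0,0],"angular":[0,0,0]},
    {"grip":0.1,"xyz":[0,0,0],"angular":[0,0,0]},
    {"grip":0.1,"xyz":[0,0,0],"angular":[0,0,0]},
    {"grip":0.1,"xyz":[0,0,0],"angular":[0,0,0]},
    {"grip":0.1,"xyz":[0,0,0],"angular":[0,0,0]}
  ]
}}

```text
time_s: 4.8
tcp_pos: [0.5003, -0.3892, 0.0276]
ee_rot: [[0.995, -0.1, 0.0], [-0.1, -0.995, -0.0], [0.0, 0.0, -1.0]]
wrist_force: [0.7, -0.3, -0.3]
gripper_width: 0.406
gripper_force: 30.0
```

Grip is firm at 35 mm width. I lift it.

>>> {"name": "move_arm", "arguments": {
  "series": [
    {"grip":0.1,"xyz":[0,0,-10],"angular":[0,0,0]},
    {"grip":0.1,"xyz":[0,0,-30],"angular":[0,0,0]},
    {"grip":0.1,"xyz":[0,0,-60],"angular":[0,0,0]},
    {"grip":0.1,"xyz":[0,0,-95],"angular":[0,0,0]},
    {"grip":0.1,"xyz":[0,0,-130],"angular":[0,0,0]},
    {"grip":0.1,"xyz":[0,0,-160],"angular":[0,0,0]},
    {"grip":0.1,"xyz":[0,0,-185],"angular":[0,0,0]},
    {"grip":0.1,"xyz":[0,0,-190],"angular":[0,0,0]},
    {"grip":0.1,"xyz":[0,0,-190],"angular":[0,0,0]},
    {"grip":0.1,"xyz":[0,0,-190],"angular":[0,0,0]}
  ]
}}

```text
time_s: 5.8
tcp_pos: [0.4994, -0.3885, 0.2158]
ee_rot: [[0.995, -0.1, -0.003], [-0.1, -0.995, 0.002], [-0.003, -0.002, -1.0]]
wrist_force: [0.9, -0.3, -2.3]
gripper_width: 0.415
gripper_force: 30.0
```

```bash
python3 -c "
from h import *
p=g(45,79); print(p); to([p[0],p[1],.215],-83.35)"
```

```text
[0.58074873 0.21937967]
t 5.8 tcp [ 0.4994 -0.3885  0.2158] w 0.415 F [ 0.9 -0.3 -2.3] q6 107.6 -> xyz [  20.2 -613.     1.8] ang [4.0000e-04 3.5000e-03 1.3546e+00]
```

>>> {"name": "move_arm", "arguments": {
  "series": [
    {"grip":0.1,"xyz":[1,-20,0],"angular":[0,0,0.05]},
    {"grip":0.1,"xyz":[3,-55,0],"angular":[0,0,0.13]},
    {"grip":0.1,"xyz":[5,-100,0],"angular":[0,0,0.24]},
    {"grip":0.1,"xyz":[7,-145,0],"angular":[0,0,0.35]},
    {"grip":0.1,"xyz":[9,-190,0],"angular":[0,0,0.46]},
    {"grip":0.1,"xyz":[11,-235,0],"angular":[0,0,0.57]},
    {"grip":0.1,"xyz":[13,-280,0],"angular":[0,0,0.68]},
    {"grip":0.1,"xyz":[15,-325,0],"angular":[0,0,0.79]},
    {"grip":0.1,"xyz":[17,-365,0],"angular":[0,0,0.9]},
    {"grip":0.1,"xyz":[18,-400,0],"angular":[0,0,1.0]}
  ]
}}

```text
time_s: 6.8
tcp_pos: [0.5572, 0.009, 0.2155]
ee_rot: [[0.451, -0.893, -0.004], [-0.893, -0.451, -0.001], [-0.001, 0.004, -1.0]]
wrist_force: [0.5, -0.5, -1.6]
gripper_width: 0.411
gripper_force: 30.0
```

```bash
python3 -c "
from h import *
p=g(45,79); to([p[0],p[1],.18],-83.35)"
```

```text
t 6.8 tcp [0.5572 0.009  0.2155] w 0.411 F [ 0.5 -0.5 -1.6] q6 9.2 -> xyz [-177.1 -116.    35.3] ang [3.900e-03 3.000e-04 3.515e-01]
```

>>> {"name": "move_arm", "arguments": {
  "series": [
    {"grip":0.1,"xyz":[-25,-17,0],"angular":[0,0,0.06]},
    {"grip":0.1,"xyz":[-55,-36,2],"angular":[0,0,0.13]},
    {"grip":0.1,"xyz":[-85,-56,6],"angular":[0,0,0.2]},
    {"grip":0.1,"xyz":[-115,-76,12],"angular":[0,0,0.26]},
    {"grip":0.1,"xyz":[-145,-95,20],"angular":[0,0,0.31]},
    {"grip":0.1,"xyz":[-165,-108,28],"angular":[0,0,0.34]},
    {"grip":0.1,"xyz":[-177,-116,35],"angular":[0,0,0.352]},
    {"grip":0.1,"xyz":[-177,-116,35],"angular":[0,0,0.352]},
    {"grip":0.1,"xyz":[-177,-116,35],"angular":[0,0,0.352]},
    {"grip":0.1,"xyz":[-177,-116,35],"angular":[0,0,0.352]}
  ]
}}

```text
time_s: 7.8
tcp_pos: [0.5808, 0.2165, 0.1821]
ee_rot: [[0.118, -0.993, -0.001], [-0.993, -0.118, -0.001], [0.001, 0.001, -1.0]]
wrist_force: [0.3, 0.0, -1.6]
gripper_width: 0.409
gripper_force: 30.0
```

```bash
python3 - <<'E'
from m import *
p=g(45,79); to([p[0],p[1],.08],-83.35)
for n in("top","scene","wrist"):
    i,K,R,o=cap(n); np.savez("p_"+n,i=i,K=K,R=R,o=o)
    if n=="wrist": save("w4",i)
E
```

```text
t 7.8 tcp [0.5808 0.2165 0.1821] w 0.409 F [ 0.3  0.  -1.6] q6 -28.6 -> xyz [ -2.9  -0.4 102.1] ang [ 0.0012 -0.0008  0.0024]
```

View pics/w4.png

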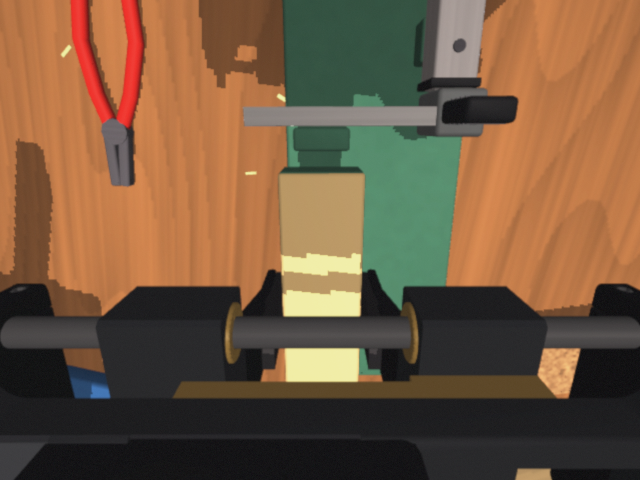

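The wrist view shows the bar's front end at row 172 (columns 280 to 362), its green end face towards the end stop. The stop's top is at about (321,139), its front edge near row 150, with the straightedge at row 116 and the pliers well to the side. I work out the offset from these.

```bash
python3 - <<'E'
from m import *
i,w=L("p_wrist")
def gi(p,O=np.array([.5452,.1357])):
    d=np.array(p[:2])-O; c,n=np.cos(np.radians(Y)),np.sin(np.radians(Y)); return np.array([c*d[0]+n*d[1],-n*d[0]+c*d[1]])*1000
z=.1821-.0056
for u in((280,173),(362,172)): print("end",gi(plane(*w,u,z)).round(1))
print("grip",gi([.5808,.2165]))
for u in((294,128),(349,128),(293,150),(349,150)): print("stop",gi(plane(*w,u,.066)).round(1))
gr=cv2.cvtColor(i,cv2.COLOR_RGB2GRAY)
print("col321",[int(x) for x in i[118:180,321,1]]); print("row140",[int(x) for x in i[140,285:360,1]])
print("row185 w",[int(x) for x in i[185,270:372:2,2]])
E
```

```text
end [62.5 13.8]
end [29.5 13.3]
grip [44.71744848 76.13376256]
stop [64.7 -3.3]
stop [26.6 -3.3]
stop [65.7 11.6]
stop [26.3 11.5]
col321 [139, 136, 135, 134, 133, 133, 132, 113, 92, 75, 79, 88, 90, 92, 91, 91, 90, 90, 89, 89, 87, 88, 88, 87, 86, 87, 85, 88, 87, 85, 81, 73, 67, 74, 83, 84, 85, 84, 84, 85, 85, 85, 85, 84, 86, 84, 85, 83, 72, 60, 55, 55, 56, 63, 82, 110, 134, 144, 149, 151, 153, 152]
row140 [107, 97, 104, 121, 134, 140, 139, 132, 104, 77, 79, 85, 86, 85, 85, 86, 85, 87, 86, 87, 87, 86, 87, 86, 86, 87, 87, 87, 87, 87, 88, 88, 88, 87, 88, 89, 88, 88, 90, 90, 89, 89, 89, 88, 89, 88, 88, 89, 89, 89, 89, 89, 89, 89, 89, 89, 90, 90, 92, 91, 91, 89, 87, 86, 107, 138, 141, 142, 140, 141, 140, 141, 140, 141, 140]
row185 w [68, 66, 68, 68, 72, 95, 102, 101, 102, 100, 101, 102, 102, 101, 101, 102, 101, 102, 101, 101, 101, 101, 102, 102, 103, 103, 103, 103, 101, 101, 103, 103, 103, 103, 103, 104, 103, 104, 104, 104, 103, 104, 103, 103, 104, 103, 99, 95, 110, 112, 111]
```

The stop's face measures gauge y = 11.5 (expected 12) and its centre x is about 46, so the gauge frame holds. I lower the bar to just above the cork with about 4 mm of end gap.

>>> {"name": "move_arm", "arguments": {
  "series": [
    {"grip":0.1,"xyz":[-3,-0.4,15],"angular":[0,0,0.002]},
    {"grip":0.1,"xyz":[-3,-0.4,40],"angular":[0,0,0.002]},
    {"grip":0.1,"xyz":[-3,-0.4,65],"angular":[0,0,0.002]},
    {"grip":0.1,"xyz":[-3,-0.4,83],"angular":[0,0,0.002]},
    {"grip":0.1,"xyz":[-3,-0.4,93],"angular":[0,0,0.002]},
    {"grip":0.1,"xyz":[-3,-0.4,98],"angular":[0,0,0.002]},
    {"grip":0.1,"xyz":[-3,-0.4,98],"angular":[0,0,0.002]},
    {"grip":0.1,"xyz":[-3,-0.4,98],"angular":[0,0,0.002]},
    {"grip":0.1,"xyz":[-3,-0.4,98],"angular":[0,0,0.002]}
  ]
}}

```text
time_s: 8.85
tcp_pos: [0.5817, 0.2208, 0.0857]
ee_rot: [[0.117, -0.993, 0.002], [-0.993, -0.117, 0.001], [-0.001, -0.002, -1.0]]
wrist_force: [-0.3, -0.4, 0.1]
gripper_width: 0.41
gripper_force: 30.0
```

```bash
python3 - <<'E'
from m import *
p=g(45,79); to([p[0],p[1],.0776],-83.35)
i,K,R,o=cap("wrist"); save("w5",cv2.resize(i[60:310,190:450],(624,600))); np.savez("w5",i=i,K=K,R=R,o=o)
E
```

```text
t 8.85 tcp [0.5817 0.2208 0.0857] w 0.41 F [-0.3 -0.4  0.1] q6 -29.0 -> xyz [1.3 1.1 8.1] ang [-0.002   0.0009  0.0011]
```

View pics/w5.png

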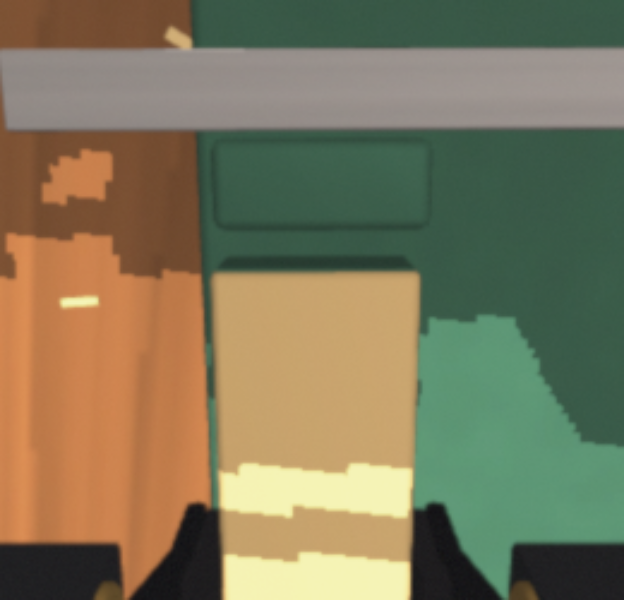

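The crop shows the bar's end at crop row 271 (columns 213 to 420) and the end stop's front edge at row 228 (columns 212 to 431). The bar is nearly in line, about 1 mm to the +x side, with a gap of several mm. The straightedge is clear at row 90. I compute the gap.

```bash
python3 - <<'E'
from m import *
i,w=L("w5")
cv=lambda c,v:(190+c/2.4,60+v/2.4)
def gi(p,O=np.array([.5452,.1357])):
    d=np.array(p[:2])-O; c,n=np.cos(np.radians(Y)),np.sin(np.radians(Y)); return np.array([c*d[0]+n*d[1],-n*d[0]+c*d[1]])*1000
for z in(.08,.073): print(z,[gi(plane(*w,cv(c,271),z)).round(1).tolist() for c in(213,420)])
print("stop",[gi(plane(*w,cv(c,228),.066)).round(1).tolist() for c in(212,431)])
print("grip",gi([.5817,.2208]))
# row profile of bar (image cols) to see its direction
for v in(178,190,215,240): 
    x=np.where((i[v,250:400,0]>150)&(i[v,250:400,1]>130))[0]; print(v,x.min()+250,x.max()+250, [gi(plane(*w,(k+250,v),.08)).round(1).tolist() for k in(x.min(),x.max()+1)])
E
```

```text
0.08 [[64.0, 17.8], [29.4, 17.8]]
0.073 [[64.9, 18.7], [28.5, 18.7]]
stop [[65.7, 11.8], [26.0, 11.8]]
grip [46.1093505  80.30060894]
178 279 364 [[64.0, 19.8], [29.3, 19.8]]
190 279 363 [[64.2, 24.7], [29.6, 24.7]]
215 272 363 [[67.5, 35.2], [29.2, 35.2]]
240 271 362 [[68.3, 46.1], [29.2, 46.1]]
```

The gap is about 6.5 mm and the lateral offset about 1.3 mm. I correct both and set the bar down slowly.

>>> {"name": "move_arm", "arguments": {
  "series": [
    {"grip":0.1,"xyz":[2.5,1.3,0],"angular":[0,0,0.001]},
    {"grip":0.1,"xyz":[4.5,1.3,0],"angular":[0,0,0.001]},
    {"grip":0.1,"xyz":[4.5,1.3,1],"angular":[0,0,0.001]},
    {"grip":0.1,"xyz":[4.5,1.3,2],"angular":[0,0,0.001]},
    {"grip":0.1,"xyz":[4.5,1.3,3],"angular":[0,0,0.001]},
    {"grip":0.1,"xyz":[4.5,1.3,4],"angular":[0,0,0.001]},
    {"grip":0.1,"xyz":[4.5,1.3,4],"angular":[0,0,0.001]},
    {"grip":0.1,"xyz":[4.5,1.3,4],"angular":[0,0,0.001]}
  ]
}}

```text
time_s: 9.7
tcp_pos: [0.5803, 0.2159, 0.0805]
ee_rot: [[0.116, -0.993, -0.0], [-0.993, -0.116, -0.0], [0.0, 0.0, -1.0]]
wrist_force: [0.4, -0.4, -0.4]
gripper_width: 0.412
gripper_force: 30.0
```

>>> {"name": "move_arm", "arguments": {
  "series": [
    {"grip":0.1,"xyz":[0,0,0.5],"angular":[0,0,0]},
    {"grip":0.1,"xyz":[0,0,1],"angular":[0,0,0]},
    {"grip":0.1,"xyz":[0,0,1.5],"angular":[0,0,0]},
    {"grip":0.1,"xyz":[0,0,2],"angular":[0,0,0]},
    {"grip":0.1,"xyz":[0,0,2],"angular":[0,0,0]},
    {"grip":0.1,"xyz":[0,0,2],"angular":[0,0,0]}
  ]
}}

```text
time_s: 10.3
tcp_pos: [0.5803, 0.2158, 0.0786]
ee_rot: [[0.116, -0.993, -0.0], [-0.993, -0.116, -0.0], [0.0, 0.0, -1.0]]
wrist_force: [0.1, -0.1, 0.1]
gripper_width: 0.413
gripper_force: 30.0
```

>>> {"name": "move_arm", "arguments": {
  "series": [
    {"grip":0.1,"xyz":[0,0,0.5],"angular":[0,0,0]},
    {"grip":0.1,"xyz":[0,0,1],"angular":[0,0,0]},
    {"grip":0.1,"xyz":[0,0,1],"angular":[0,0,0]},
    {"grip":0.1,"xyz":[0,0,1],"angular":[0,0,0]}
  ]
}}

```text
time_s: 10.7
tcp_pos: [0.5804, 0.2159, 0.0776]
ee_rot: [[0.116, -0.993, 0.0], [-0.993, -0.116, 0.0], [-0.0, -0.0, -1.0]]
wrist_force: [-0.4, -0.8, -0.8]
gripper_width: 0.407
gripper_force: 30.0
```

>>> {"name": "move_arm", "arguments": {
  "series": [
    {"grip":0.1,"xyz":[0,0,0.5],"angular":[0,0,0]},
    {"grip":0.1,"xyz":[0,0,1],"angular":[0,0,0]},
    {"grip":0.1,"xyz":[0,0,1],"angular":[0,0,0]},
    {"grip":0.1,"xyz":[0,0,1],"angular":[0,0,0]}
  ]
}}

```text
time_s: 11.1
tcp_pos: [0.5804, 0.2159, 0.0775]
ee_rot: [[0.116, -0.993, 0.0], [-0.993, -0.116, 0.0], [0.0, -0.0, -1.0]]
wrist_force: [-2.3, -0.1, 5.1]
gripper_width: 0.412
gripper_force: 30.0
```

```bash
python3 - <<'E'
from m import *
p=g(45,74); to([p[0],p[1],.0776],-83.35)
i,K,R,o=cap("wrist"); np.savez("w6",i=i,K=K,R=R,o=o)
print([int(x) for x in i[145:180,321,1]])
t=cap("top")[0]; s=cap("scene")[0]; w=cv2.resize(i[120:220,240:400],(480,300))
save("c6",np.vstack([np.hstack([w,cv2.resize(s[190:270,360:460],(320,300))]),cv2.resize(t[150:260,110:350],(800,300))[:, :800]]))
E
```

```text
t 11.1 tcp [0.5804 0.2159 0.0775] w 0.412 F [-2.3 -0.1  5.1] q6 -28.7 -> xyz [ 1.6 -0.8 -0.1] ang [-0.0004 -0.      0.0002]
[98, 97, 96, 96, 97, 96, 95, 95, 97, 97, 96, 94, 95, 94, 95, 93, 94, 93, 93, 91, 83, 78, 70, 62, 59, 61, 69, 91, 128, 151, 158, 164, 166, 167, 167]
```

View pics/c6.png

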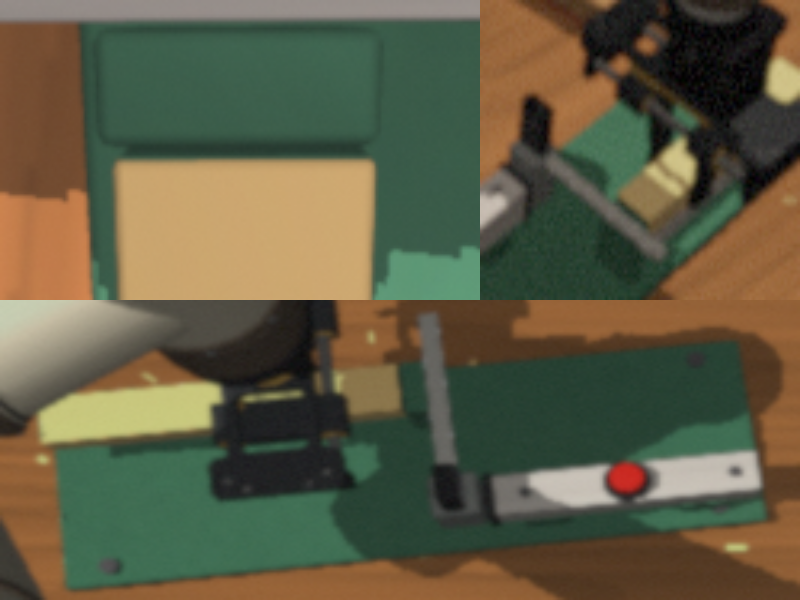

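The crops show the bar level on the rest, contact felt (5 N) at the predicted height. Its end (crop row 158) is about 2 mm from the stop (row 145), and its midline is about 0.9 mm towards gauge -x of the stop's. I ease up, shift 1 mm in and 0.8 mm over, and set it down again.

>>> {"name": "move_arm", "arguments": {
  "series": [
    {"grip":0.1,"xyz":[0,0,-1.5],"angular":[0,0,0]},
    {"grip":0.1,"xyz":[0,0,-2],"angular":[0,0,0]},
    {"grip":0.1,"xyz":[1,-0.8,-2],"angular":[0,0,0]},
    {"grip":0.1,"xyz":[1,-0.8,-2],"angular":[0,0,0]},
    {"grip":0.1,"xyz":[1,-0.8,-1.5],"angular":[0,0,0]},
    {"grip":0.1,"xyz":[1,-0.8,-1],"angular":[0,0,0]},
    {"grip":0.1,"xyz":[1,-0.8,-0.5],"angular":[0,0,0]},
    {"grip":0.1,"xyz":[1,-0.8,-0.5],"angular":[0,0,0]}
  ]
}}

```text
time_s: 12.05
tcp_pos: [0.5813, 0.215, 0.0776]
ee_rot: [[0.116, -0.993, 0.0], [-0.993, -0.116, 0.0], [-0.0, -0.0, -1.0]]
wrist_force: [-0.9, 0.4, 2.9]
gripper_width: 0.41
gripper_force: 30.0
```

```bash
cat > gi.py <<'E'
from m import *
def gi(p,O=np.array([.5452,.1357])):
    d=np.array(p[:2])-O; c,n=np.cos(np.radians(Y)),np.sin(np.radians(Y)); return (np.array([c*d[0]+n*d[1],-n*d[0]+c*d[1]])*1000).round(1)
E
python3 - <<'E'
from gi import *
i6,w6=L("w6")
p=g(45,74); to([p[0],p[1],.0776],-83.35)
i,K,R,o=cap("wrist"); w=(K,R,o)
for im,ww in((i6,w6),(i,w)):
    c=blob(im,(10,60,140),(36,220,255),(265,140,380,240)); x=c[:,0]; top=x[:,1].min(); row=x[x[:,1]==top+15][:,0]
    print(top,row.min(),row.max(),"bar end",gi(plane(*ww,(row.min(),top-.5),.072)),gi(plane(*ww,(row.max()+1,top-.5),.072)),"grip",gi(r.sense()["tcp_pos"]))
print([int(x) for x in i[145:180,321,1]])
E
```

```text
t 12.05 tcp [0.5813 0.215  0.0776] w 0.41 F [-0.9  0.4  2.9] q6 -28.6 -> xyz [ 0.6  0.1 -0. ] ang [-0.0004  0.0001  0.0002]
173 279 364 bar end [62.  12.9] [27.5 12.9] grip [45.1 74.6]
173 279 364 bar end [62.8 11.9] [28.3 11.9] grip [45.1 74.6]
[98, 97, 97, 97, 97, 96, 96, 95, 95, 95, 96, 96, 95, 95, 94, 95, 94, 92, 93, 93, 93, 91, 88, 81, 73, 68, 70, 91, 128, 150, 158, 164, 167, 168, 168]
```

The end gap is now about 0.5 mm, the bar is centred (x 45.5) and lightly seated. I release and rise.

>>> {"name": "move_arm", "arguments": {
  "series": [
    {"grip":0.6,"xyz":[0,0,0],"angular":[0,0,0]},
    {"grip":0.7,"xyz":[0,0,0],"angular":[0,0,0]},
    {"grip":0.7,"xyz":[0,0,0],"angular":[0,0,0]},
    {"grip":0.7,"xyz":[0,0,0],"angular":[0,0,0]},
    {"grip":0.7,"xyz":[0,0,0],"angular":[0,0,0]},
    {"grip":0.7,"xyz":[0,0,-5],"angular":[0,0,0]},
    {"grip":0.7,"xyz":[0,0,-20],"angular":[0,0,0]},
    {"grip":0.7,"xyz":[0,0,-50],"angular":[0,0,0]},
    {"grip":0.7,"xyz":[0,0,-90],"angular":[0,0,0]},
    {"grip":0.7,"xyz":[0,0,-130],"angular":[0,0,0]}
  ]
}}

```text
time_s: 13.1
tcp_pos: [0.581, 0.2147, 0.2085]
ee_rot: [[0.116, -0.993, -0.0], [-0.993, -0.116, -0.001], [0.0, 0.001, -1.0]]
wrist_force: [0.8, 0.9, -1.0]
gripper_width: 0.699
gripper_force: 0.0
```

```bash
python3 - <<'E'
from gi import *
b=g(-45,-118); to([b[0],b[1],.2],6.65)
i,K,R,o=cap("wrist"); w=(K,R,o); np.savez("w7",i=i,K=K,R=R,o=o)
c=blob(i,(10,60,130),(36,220,255),(200,100,450,300)); print(cv2.boundingRect(c))
x=c[:,0]; top=x[:,1].min(); row=x[x[:,1]==top+8][:,0]; print("bar end",gi(plane(*w,(row.min(),top),.072)),gi(plane(*w,(row.max()+1,top),.072)))
c=blob(i,(0,170,80),(8,255,255),(400,0,640,300)); u=cv2.minEnclosingCircle(c)[0]; print("btn",cv2.contourArea(c),u,plane(*w,u,.084).round(4),b)
print("tab",proj(*w,[*g(-45,-13),.126]))
E
```

```text
t 13.1 tcp [0.581  0.2147 0.2085] w 0.699 F [ 0.8  0.9 -1. ] q6 -28.6 -> xyz [192.4  89.7   8.7] ang [ 8.0000e-04  0.0000e+00 -1.5707e+00]
(200, 100, 93, 200)
bar end [133.8 -24.8] [ 69.5 -24.7]Traceback (most recent call last):
  File "<stdin>", line 6, in <module>
  File "m.py", line 6, in blob
    c=max(cv2.findContours(k,cv2.RETR_EXTERNAL,cv2.CHAIN_APPROX_NONE)[0],key=cv2.contourArea); return c
ValueError: max() iterable argument is empty
```

Now over to the red button, turning 90° with the fingers shut.

>>> {"name": "move_arm", "arguments": {
  "series": [
    {"grip":0,"xyz":[15,7,0],"angular":[0,0,-0.14]},
    {"grip":0,"xyz":[40,18,0],"angular":[0,0,-0.28]},
    {"grip":0,"xyz":[65,30,0],"angular":[0,0,-0.42]},
    {"grip":0,"xyz":[90,42,0],"angular":[0,0,-0.56]},
    {"grip":0,"xyz":[115,54,0],"angular":[0,0,-0.7]},
    {"grip":0,"xyz":[140,65,0],"angular":[0,0,-0.84]},
    {"grip":0,"xyz":[160,75,0],"angular":[0,0,-0.98]},
    {"grip":0,"xyz":[175,82,0],"angular":[0,0,-1.12]},
    {"grip":0,"xyz":[185,87,0],"angular":[0,0,-1.26]},
    {"grip":0,"xyz":[192,90,0],"angular":[0,0,-1.4]}
  ]
}}

```text
time_s: 14.15
tcp_pos: [0.5137, 0.0129, 0.2075]
ee_rot: [[0.999, -0.05, 0.001], [-0.05, -0.999, 0.0], [0.001, -0.0, -1.0]]
wrist_force: [0.2, 0.9, -0.5]
gripper_width: 0.007
gripper_force: 0.0
```

```bash
python3 - <<'E'
from gi import *
b=g(-45,-118); to([b[0],b[1],.12],6.65)
i,K,R,o=cap("top"); w=(K,R,o); np.savez("t7",i=i,K=K,R=R,o=o)
c=blob(i,(18,50,100),(36,220,255),(110,150,235,220)); q=np.array([plane(*w,p,.072)[:2] for p in c[:,0]])*1000
rr=cv2.minAreaRect(q.astype(np.float32)); print("bar",rr,gi(np.array(rr[0])/1000))
i,K,R,o=cap("wrist"); save("w7",i)
E
```

```text
t 14.15 tcp [0.5137 0.0129 0.2075] w 0.007 F [ 0.2  0.9 -0.5] q6 67.6 -> xyz [ 0.4 -0.3 87.5] ang [-0.0002 -0.0007 -0.1659]
bar ((569.9365234375, 202.20237731933594), (8.576645851135254, 1.8123655319213867), 27.132522583007812) [32.3 63.2]
```

View pics/w7.png

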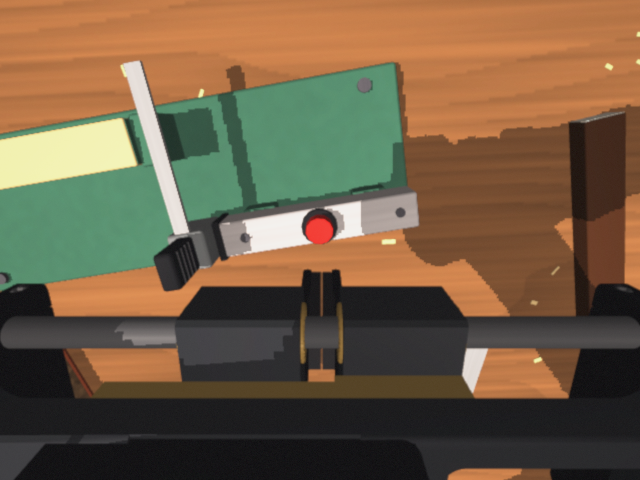

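The wrist view shows the bar lying along the rest at the left, (130,140), close to the stop. The button is at (319,227), in line with the shut fingers at column 321. I descend to it.

>>> {"name": "move_arm", "arguments": {
  "series": [
    {"grip":0,"xyz":[0.4,-0.3,20],"angular":[0,0,-0.1]},
    {"grip":0,"xyz":[0.4,-0.3,45],"angular":[0,0,-0.166]},
    {"grip":0,"xyz":[0.4,-0.3,68],"angular":[0,0,-0.166]},
    {"grip":0,"xyz":[0.4,-0.3,82],"angular":[0,0,-0.166]},
    {"grip":0,"xyz":[0.4,-0.3,91],"angular":[0,0,-0.166]},
    {"grip":0,"xyz":[0.4,-0.3,93],"angular":[0,0,-0.166]},
    {"grip":0,"xyz":[0.4,-0.3,93],"angular":[0,0,-0.166]},
    {"grip":0,"xyz":[0.4,-0.3,93],"angular":[0,0,-0.166]}
  ]
}}

```text
time_s: 15.05
tcp_pos: [0.5152, 0.0144, 0.1149]
ee_rot: [[0.994, 0.111, 0.002], [0.111, -0.994, 0.0], [0.002, -0.0, -1.0]]
wrist_force: [0.7, 0.5, 0.5]
gripper_width: 0.003
gripper_force: 0.0
```

```bash
python3 - <<'E'
from gi import *
b=g(-45,-118); to([b[0],b[1],.101],6.65)
E
```

```text
t 15.05 tcp [0.5152 0.0144 0.1149] w 0.003 F [0.7 0.5 0.5] q6 76.7 -> xyz [-1.1  1.  13.9] ang [-0.0002 -0.0018 -0.0052]
```

>>> {"name": "move_arm", "arguments": {
  "series": [
    {"grip":0,"xyz":[-1,1,3],"angular":[0,0,-0.005]},
    {"grip":0,"xyz":[-1,1,5],"angular":[0,0,-0.005]},
    {"grip":0,"xyz":[-1,1,7],"angular":[0,0,-0.005]},
    {"grip":0,"xyz":[-1,1,9],"angular":[0,0,-0.005]},
    {"grip":0,"xyz":[-1,1,11],"angular":[0,0,-0.005]},
    {"grip":0,"xyz":[-1,1,12],"angular":[0,0,-0.005]},
    {"grip":0,"xyz":[-1,1,13],"angular":[0,0,-0.005]},
    {"grip":0,"xyz":[-1,1,13],"angular":[0,0,-0.005]}
  ]
}}

```text
time_s: 15.85
tcp_pos: [0.5137, 0.013, 0.1014]
ee_rot: [[0.993, 0.116, 0.0], [0.116, -0.993, -0.0], [0.0, 0.0, -1.0]]
wrist_force: [-0.8, -0.1, 4.7]
gripper_width: 0.005
gripper_force: 2.4
```

>>> {"name": "move_arm", "arguments": {
  "series": [
    {"grip":0,"xyz":[0,0,0.5],"angular":[0,0,0]},
    {"grip":0,"xyz":[0,0,1],"angular":[0,0,0]},
    {"grip":0,"xyz":[0,0,1],"angular":[0,0,0]}
  ]
}}

```text
time_s: 16.15
tcp_pos: [0.5137, 0.013, 0.1013]
ee_rot: [[0.993, 0.117, 0.0], [0.117, -0.993, -0.0], [0.0, 0.0, -1.0]]
wrist_force: [-4.0, -0.4, 10.0]
gripper_width: 0.007
gripper_force: 5.3
```

The button bottomed at TCP z 0.1013, which is 8 mm of travel with 10 N felt. I give a little extra push, rise, open and go over the tab.

>>> {"name": "move_arm", "arguments": {
  "series": [
    {"grip":0,"xyz":[0,0,0.6],"angular":[0,0,0]},
    {"grip":0,"xyz":[0,0,0.6],"angular":[0,0,0]},
    {"grip":0,"xyz":[0,0,-20],"angular":[0,0,0]},
    {"grip":0,"xyz":[0,0,-50],"angular":[0,0,0]},
    {"grip":0.4,"xyz":[0,0,-80],"angular":[0,0,0]},
    {"grip":0.6,"xyz":[0,0,-90],"angular":[0,0,0]},
    {"grip":0.6,"xyz":[0,0,-90],"angular":[0,0,0]},
    {"grip":0.6,"xyz":[0,0,-90],"angular":[0,0,0]}
  ]
}}

```text
time_s: 16.95
tcp_pos: [0.5128, 0.0129, 0.1887]
ee_rot: [[0.993, 0.115, -0.002], [0.115, -0.993, -0.0], [-0.002, -0.0, -1.0]]
wrist_force: [0.9, -0.4, 0.7]
gripper_width: 0.283
gripper_force: 0.0
```

```bash
python3 - <<'E'
from gi import *
i,K,R,o=cap("wrist"); w=(K,R,o)
c=blob(i,(0,170,80),(8,255,255),(200,100,450,300)); u=cv2.minEnclosingCircle(c); print("btn",u,"R@84/76mm",[round(u[1]*np.linalg.norm(plane(*w,u[0],z)-o)/K[0,0]*1000,1) for z in(.084,.076)])
print([ (z,plane(*w,u[0],z).round(4)) for z in(.084,.076)])
b=g(-45,-13); to([b[0],b[1],.114],6.65); print(proj(*w,[*b,.126]))
c=blob(i,(0,0,0),(180,255,60),(100,100,260,285)); rr=cv2.minAreaRect(c); print(rr); print(gi(plane(*w,rr[0],.126)),gi(plane(*w,rr[0],.105)))
E
```

```text
btn ((319.9488525390625, 233.1107940673828), 14.318451881408691) R@84/76mm [np.float64(10.3), np.float64(10.6)]
[(0.084, array([0.5193, 0.0137, 0.084 ])), (0.076, array([0.5168, 0.0134, 0.076 ]))]
t 17.0 tcp [0.5126 0.0128 0.1883] w 0.33 F [-0.7  0.2  0. ] q6 77.1 -> xyz [   1.8 -105.3   74.3] ang [ 0.0001  0.0032 -0.0003]
[146.78824597 261.75123375]
((161.99998474121094, 249.0), (52.93647384643555, 45.702919006347656), 80.53767395019531)
[-36.8 -23.4] [-44.3 -13.2]
```

>>> {"name": "move_arm", "arguments": {
  "series": [
    {"grip":0.6,"xyz":[1,-25,0],"angular":[0,0,0]},
    {"grip":0.6,"xyz":[2,-60,0],"angular":[0,0,0]},
    {"grip":0.6,"xyz":[2,-90,0],"angular":[0,0,0]},
    {"grip":0.6,"xyz":[2,-105,0],"angular":[0,0,0]},
    {"grip":0.6,"xyz":[2,-105,15],"angular":[0,0,0]},
    {"grip":0.6,"xyz":[2,-105,15],"angular":[0,0,0]},
    {"grip":0.6,"xyz":[2,-105,15],"angular":[0,0,0]}
  ]
}}

```text
time_s: 17.7
tcp_pos: [0.503, 0.117, 0.1742]
ee_rot: [[0.993, 0.116, -0.002], [0.116, -0.993, -0.001], [-0.002, 0.001, -1.0]]
wrist_force: [-0.2, -0.4, -0.5]
gripper_width: 0.599
gripper_force: 0.0
```

```bash
python3 - <<'E'
from gi import *
i,K,R,o=cap("wrist"); save("w8",i); np.savez("w8",i=i,K=K,R=R,o=o)
b=g(-45,-13); to([b[0],b[1],.114],6.65)
E
```

```text
t 17.75 tcp [0.5034 0.117  0.1748] w 0.597 F [-0.5  0.7  0.4] q6 65.5 -> xyz [-1.3 -0.7 60.8] ang [ 0.0007  0.001  -0.0003]
```

View pics/w8.png

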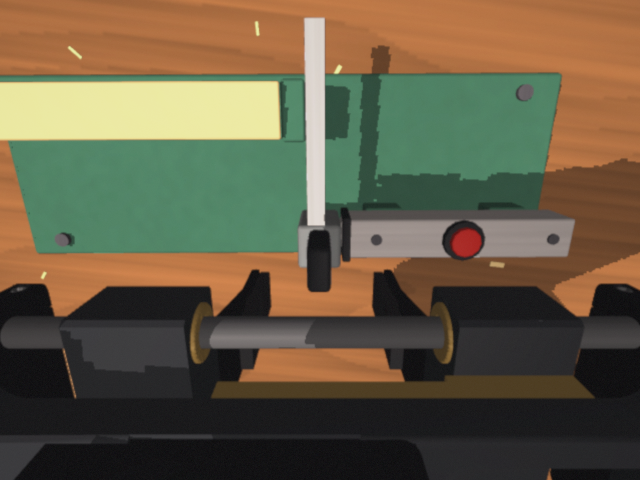

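The tab is at column 319, midway between the fingers (258 and 385). The bar lies snug and parallel to the rest against the stop at (281,110), and the button sits lower in its boss at (465,242). I go down and grip.

>>> {"name": "move_arm", "arguments": {
  "series": [
    {"grip":0.6,"xyz":[-1.3,-0.7,15],"angular":[0,0,0]},
    {"grip":0.6,"xyz":[-1.3,-0.7,35],"angular":[0,0,0]},
    {"grip":0.6,"xyz":[-1.3,-0.7,50],"angular":[0,0,0]},
    {"grip":0.6,"xyz":[-1.3,-0.7,58],"angular":[0,0,0]},
    {"grip":0.6,"xyz":[-1.3,-0.7,60],"angular":[0,0,0]},
    {"grip":0.6,"xyz":[-1.3,-0.7,60],"angular":[0,0,0]},
    {"grip":0,"xyz":[-1.3,-0.7,60],"angular":[0,0,0]},
    {"grip":0,"xyz":[-1.3,-0.7,60],"angular":[0,0,0]},
    {"grip":0,"xyz":[-1.3,-0.7,60],"angular":[0,0,0]},
    {"grip":0,"xyz":[-1.3,-0.7,60],"angular":[0,0,0]}
  ]
}}

```text
time_s: 18.75
tcp_pos: [0.5022, 0.1182, 0.1154]
ee_rot: [[0.993, 0.116, 0.001], [0.116, -0.993, 0.0], [0.001, -0.0, -1.0]]
wrist_force: [-1.0, -0.2, 0.0]
gripper_width: 0.321
gripper_force: 0.0
```

>>> {"name": "move_arm", "arguments": {
  "series": [
    {"grip":0,"xyz":[0,0,0],"angular":[0,0,0]},
    {"grip":0,"xyz":[0,0,0],"angular":[0,0,0]},
    {"grip":0,"xyz":[0,0,0],"angular":[0,0,0]},
    {"grip":0,"xyz":[0,0,0],"angular":[0,0,0]}
  ]
}}

```text
time_s: 19.15
tcp_pos: [0.502, 0.1183, 0.1151]
ee_rot: [[0.993, 0.116, 0.0], [0.116, -0.993, 0.0], [0.0, -0.0, -1.0]]
wrist_force: [-1.3, 1.3, 1.3]
gripper_width: 0.156
gripper_force: 30.0
```

```bash
python3 - <<'E'
from gi import *
print(gi(r.sense()["tcp_pos"])); b=g(-45,107); to([b[0],b[1],r.sense()["tcp_pos"][2]],6.65)
E
```

```text
[-44.9 -12.3]
t 19.15 tcp [0.502  0.1183 0.1151] w 0.156 F [-1.3  1.3  1.3] q6 65.4 -> xyz [-1.000e-01 -1.193e+02  0.000e+00] ang [-0.0002 -0.0001  0.0005]
```

The tab is gripped (13.6 mm against 14). I draw the arm out along tool -y.

>>> {"name": "move_arm", "arguments": {
  "series": [
    {"grip":0,"xyz":[0,-6,0],"angular":[0,0,0]},
    {"grip":0,"xyz":[0,-18,0],"angular":[0,0,0]},
    {"grip":0,"xyz":[0,-32,0],"angular":[0,0,0]},
    {"grip":0,"xyz":[0,-47,0],"angular":[0,0,0]},
    {"grip":0,"xyz":[0,-62,0],"angular":[0,0,0]},
    {"grip":0,"xyz":[0,-77,0],"angular":[0,0,0]},
    {"grip":0,"xyz":[0,-92,0],"angular":[0,0,0]},
    {"grip":0,"xyz":[0,-105,0],"angular":[0,0,0]},
    {"grip":0,"xyz":[0,-114,0],"angular":[0,0,0]},
    {"grip":0,"xyz":[0,-118,0],"angular":[0,0,0]}
  ]
}}

```text
time_s: 20.15
tcp_pos: [0.488, 0.2348, 0.1151]
ee_rot: [[0.993, 0.117, -0.001], [0.117, -0.993, -0.002], [-0.001, 0.002, -1.0]]
wrist_force: [1.5, -5.3, 2.4]
gripper_width: 0.159
gripper_force: 30.0
```

>>> {"name": "move_arm", "arguments": {
  "series": [
    {"grip":0,"xyz":[0,0,0],"angular":[0,0,0]},
    {"grip":0,"xyz":[0,0,0],"angular":[0,0,0]},
    {"grip":0,"xyz":[0,0,0],"angular":[0,0,0]}
  ]
}}

```text
time_s: 20.45
tcp_pos: [0.488, 0.2347, 0.1151]
ee_rot: [[0.993, 0.116, -0.001], [0.116, -0.993, -0.001], [-0.001, 0.001, -1.0]]
wrist_force: [-1.5, -3.5, 4.3]
gripper_width: 0.159
gripper_force: 30.0
```

```bash
python3 - <<'E'
from gi import *
print(gi(r.sense()["tcp_pos"])); b=g(-45,107.7); to([b[0],b[1],r.sense()["tcp_pos"][2]],6.65)
o_=[]
for n in("top","scene","wrist"):
    i,K,R,o=cap(n); np.savez("f_"+n,i=i,K=K,R=R,o=o); u=proj(K,R,o,[*g(-45,-30),.054]); print(n,u.round(1),"10mm:",(proj(K,R,o,[*g(-45,-20),.054])-u).round(1))
    c=[int(v) for v in u]; h=40 if n=="wrist" else 28
    y0=max(0,min(480-2*h,c[1]-h)); x0=max(0,min(640-2*h,c[0]-h)); o_.append(cv2.resize(i[y0:y0+2*h,x0:x0+2*h],(266,266),interpolation=cv2.INTER_CUBIC)); print(x0,y0,h)
save("f1",np.hstack(o_))
E
```

```text
[-45.3 105. ]
t 20.45 tcp [0.488  0.2347 0.1151] w 0.159 F [-1.5 -3.5  4.3] q6 53.8 -> xyz [ 0.3 -2.7 -0. ] ang [ 0.0006  0.0009 -0.0002]
top [255.6 223.2] 10mm: [-4.8  0.6]
227 195 28
scene [370.3 240.2] 10mm: [ 2.6 -1.7]
342 212 28
wrist [542.6 264. ] 10mm: [-16.5   0. ]
502 224 40
```

View pics/f1.png

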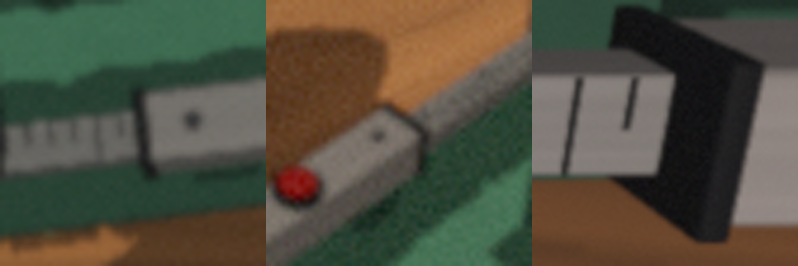

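The crops show ticks on the steel bar outside the black mouth ring. In the wrist crop they are at local x 41 and 98, i.e. u 514 and 531, so the red line, one step on at about u 548, is still just inside the mouth (u about 542). I am now over the ten-picture allowance, so from here I measure by numbers only. I draw another 2.7 mm and look for the red line.

>>> {"name": "move_arm", "arguments": {
  "series": [
    {"grip":0,"xyz":[0,-1.5,0],"angular":[0,0,0]},
    {"grip":0,"xyz":[0,-2.7,0],"angular":[0,0,0]},
    {"grip":0,"xyz":[0,-2.7,0],"angular":[0,0,0]},
    {"grip":0,"xyz":[0,-2.7,0],"angular":[0,0,0]},
    {"grip":0,"xyz":[0,-2.7,0],"angular":[0,0,0]}
  ]
}}

```text
time_s: 21.1
tcp_pos: [0.4877, 0.2373, 0.1151]
ee_rot: [[0.993, 0.116, -0.001], [0.116, -0.993, -0.001], [-0.001, 0.001, -1.0]]
wrist_force: [-2.5, -5.7, 4.5]
gripper_width: 0.158
gripper_force: 30.0
```

```bash
cat > red.py <<'E'
from gi import *
b=g(-45,107.7); print(gi(r.sense()["tcp_pos"])); to([b[0],b[1],r.sense()["tcp_pos"][2]],6.65)
i,K,R,o=cap("wrist"); w=(K,R,o); u=proj(*w,[*g(-45,-30),.054]); print("mouth",u.round(1))
v=int(u[1]); 
for dv in(-8,-4,0,4): print(v+dv,"R-G",[int(a)-int(b) for a,b in i[v+dv,530:556,:2]],"\n   G",[int(a) for a in i[v+dv,490:556,1]])
h=cv2.cvtColor(i,cv2.COLOR_RGB2HSV); m=(cv2.inRange(h,(0,120,50),(6,255,255))|cv2.inRange(h,(174,120,50),(180,255,255)))[v-20:v+20,500:570]; y,x=np.nonzero(m)
if len(x): print("red",len(x),x.min()+500,x.max()+500,y.min()+v-20,y.max()+v-20,gi(plane(*w,(x.min()+500,v),.054)),gi(plane(*w,(x.max()+501,v),.054)))
E
python3 red.py
```

```text
[-45.3 107.6]
t 21.1 tcp [0.4877 0.2373 0.1151] w 0.158 F [-2.5 -5.7  4.5] q6 53.6 -> xyz [ 0.3 -0.1 -0. ] ang [ 0.0009  0.0011 -0.0001]
mouth [546.9 264. ]
256 R-G [5, 2, 4, 6, 7, 8, 7, 7, 8, 6, 7, 7, 7, 8, 13, 52, 104, 88, 26, 5, 5, 4, 3, 4, 4, 5] 
   G [125, 125, 126, 126, 125, 122, 112, 77, 51, 86, 120, 123, 124, 124, 125, 124, 124, 124, 123, 124, 123, 123, 120, 102, 52, 62, 100, 122, 122, 124, 123, 123, 122, 121, 122, 122, 122, 121, 122, 110, 73, 44, 82, 117, 121, 120, 121, 121, 120, 121, 120, 121, 121, 118, 109, 76, 44, 49, 60, 65, 65, 63, 64, 64, 63, 64]
260 R-G [2, 4, 6, 7, 8, 9, 8, 8, 7, 8, 6, 7, 7, 11, 36, 95, 94, 41, 8, 3, 4, 4, 3, 5, 5, 4] 
   G [126, 125, 126, 125, 126, 123, 103, 53, 72, 109, 124, 125, 125, 125, 124, 125, 124, 125, 125, 124, 125, 123, 107, 62, 52, 90, 121, 124, 124, 124, 124, 124, 124, 124, 123, 124, 123, 123, 117, 92, 48, 71, 106, 121, 122, 122, 121, 122, 123, 122, 122, 123, 123, 116, 92, 48, 45, 56, 63, 64, 64, 66, 64, 63, 62, 63]
264 R-G [7, 7, 7, 7, 7, 8, 8, 7, 7, 8, 7, 8, 8, 27, 85, 101, 57, 11, 5, 5, 4, 5, 5, 4, 4, 3] 
   G [126, 125, 125, 126, 125, 124, 123, 123, 124, 125, 124, 125, 124, 124, 125, 124, 126, 125, 125, 125, 124, 114, 85, 48, 79, 116, 124, 125, 124, 124, 124, 124, 124, 125, 124, 124, 123, 123, 122, 122, 122, 122, 123, 124, 123, 123, 123, 123, 123, 122, 123, 122, 121, 102, 53, 42, 53, 63, 63, 63, 64, 64, 63, 64, 64, 64]
268 R-G [7, 6, 6, 6, 6, 6, 7, 6, 7, 8, 7, 6, 19, 73, 108, 77, 16, 4, 5, 3, 4, 4, 3, 4, 5, 5] 
   G [125, 124, 125, 125, 124, 125, 123, 124, 124, 124, 123, 124, 125, 124, 125, 125, 124, 123, 124, 124, 121, 102, 54, 67, 103, 122, 124, 124, 125, 122, 123, 123, 122, 123, 123, 123, 123, 123, 121, 123, 123, 123, 123, 123, 123, 123, 122, 123, 122, 121, 122, 121, 104, 57, 41, 49, 61, 63, 63, 65, 64, 63, 65, 65, 63, 62]
red 86 541 549 245 277 [-45.  -26.4] [-45.  -31.9]
```

The red line's centre is at u about 546.6, and the mouth plane is at 546.9 predicted and about 547.4 seen. TCP travel gives 119.9 mm, so all three agree. A quick numeric check of the bar comes before handing in.

```bash
python3 - <<'E'
from gi import *
for n,box in(("top",(100,150,235,230)),("scene",(380,180,500,280))):
    i,K,R,o=cap(n); w=(K,R,o)
    c=blob(i,(20,50,100),(36,220,255),box); q=np.array([gi(plane(*w,p,.072)[:2]) for p in c[:,0]]); print(n,cv2.contourArea(c),q.min(0),q.max(0))
print(gi(r.sense()["tcp_pos"]),r.sense()["gripper_force"])
E
```

```text
top 736.0 [25.4 11.4] [ 64.9 105. ]
scene 358.5 [23.3 13.5] [ 66.1 112. ]
[-45.3 107.6] 30.008199093863368
```

```bash
python3 -c "
from station import r
print(r.finish_job())"
```

```text
the job is handed in; nothing more can be done
None
```

I handed the job in at about 21 s: the maple blank is on the rest about 0.5 mm from the stop, the lock button is in, and the arm is held at about 120 mm with the red line at the mouth; I viewed 12 pictures, two over the limit of 10.

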